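Set the air distributor and open the air

ROBOT

A 7-joint arm with a two-finger parallel gripper is mounted at the origin on a cart in front of the work surface, level with it; the furniture and walls round the work are solid. World frame = base frame: x ahead of the robot, y to its left, z up, the work surface at z = 0. Lengths are in m, angles in degrees, forces in N, time in s.
With the tool pointing down it reaches from about 0.4 to 0.875 m from the base axis. Payload 6.5 kg.
Tool frame: the origin (TCP) lies between the finger pads; the fingertips stand 11 mm ahead of it and the grasp point (between the pads) lies 8 mm behind it (r.tcp_to_tips is the distance from the TCP to the fingertips, in m); x points along the fingers, y is the direction in which the jaws open and shut, and the axes are right-handed (so a half turn about x gives the same grasp; the last joint's range is limited). The gripper opens to 85 mm and grips with 20 to 120 N. Pads are 22 mm wide; open, the fingers measure 114 mm over their backs; the gripper's body (76 mm by 85 mm) begins 54 mm behind the grasp point. The pads swing forward as they close: fully open they stand 13 mm farther back than shut.
Start: joints at [64.504, 30.733, -0.252, 88.115, 0.149, 61.152, -4.079], TCP at [0.24, -0.604, 0.242] pointing down, gripper open.
Joint ranges: [-154.64, 154.64], [-21.42, 123.67], [-72.66, 72.17], [13.99, 137.28], [-74.86, 254.86], [10.95, 109.41], [-158.01, 158.01]. Speed limits (degrees/s): [136.94, 136.94, 180, 180, 180, 180, 180].

INTERFACE

Orientations are given as a 3x3 rotation matrix whose columns are the frame's x, y, z axes.
In Python, from cell import r gives the robot as it stands.
- The arm moves only by the tool move_arm, never from a script. Its arguments are lists of equal length, an entry for each row: "offset": the shift along the tool's x, y, z in units of 25 mm (1.0 is 25 mm), a list of three; "twist": the turn, a rotation vector about the tool's x, y, z in units of 5 degrees (1.0 is 5 degrees), a list of three; "claw": the closure in counts, from 0 (fully open) to 255 (shut). In form: {"offset": [[tx, ty, tz], ...], "twist": [[rx, ry, rz], ...], "claw": [claw, ...]}. A call has 1 to 8 rows; each row is the pose to reach, as a shift and turn from the pose commanded when the call began, along the tool's axes at that moment; what a row does not reach only later rows make up. A row lasts 1/12 s, in which the tool goes at most 41.7 mm and 7.16 degrees, less where a joint would pass 70% of its speed; a pose out of reach is approached as far as the arm can. A call with a gripper value outside its range is refused whole. The fingers move at their own pace and stop on an object; "newtons" is the grip in N (left out, the last holds). Time passes only in rows, so rows that repeat a pose let the fingers close. It gives the time, the measured TCP pose, the force and the opening at its end, in the units of the state.
- r.read_state(): the state, without advancing time (a new reading comes with each control period).
- r.grab_frame(name): name is "scene" or "top" or "wrist"; returns a dict with "pixels" (384x512x3 uint8, blue, green, red), "z_map" (384x512 float32, m along the optical axis (not along the pixel's ray), 0 where there is no reading), "fx", "fy", "cx", "cy" (pixels), "dist_coeffs" ([k1, k2, p1, p2, k3] as OpenCV has them; the pictures are not rectified), "eye" and "orientation" of the camera in the world. Camera axes: x right, y up, looking along -z (the intrinsics and any distortion apply to the point x, -y, -z); pixel columns grow to the right and rows downward; lengths in m; the calibration is good to about 2 mm. A picture is of the moment at which its call begins.
- r.sign_off(): hands the job in, once; it reports no verdict.
The state is a dict: "time_s": time; "joints": joint angles; "qd": joint speeds; "tau": joint torques, N m; "eef_pos": TCP position; "eef_rot": TCP orientation; "contact_force": force on the tool from outside, world axes, zero at the start; "wrist_torque": the same for the moment, N m; "opening": opening from 0.0 (shut) to 1.0 (fully open).
Only numpy, scipy, OpenCV 4.12 (cv2) and the standard library are available. Lean on these libraries where they do the work, as an engineer would, in place of code of your own. Each camera call takes 0.05 s, during which the arm holds its last target. There are 200 camera calls.

TASK

Push the upright tab of the air distributor's selector round until it has clicked in at the outlet marked with the cross-shaped tag, and only then press the push button on the bench fully down and let it come up again. Only push with the fingertips, without forcing the tab: grip nothing, and leave the loose things on the bench where they lie.

Things in the scene. Friction and masses are not known exactly. Their poses are not given: they have to be found in the camera images.
- distributor: fixed air distributor: grey round foot plate 256 mm across and 8 mm thick, origin at the centre of its underside, on the bench; a dark round valve body 100 mm across stands on it up to z 42 mm, with the selector on top. It stands at any yaw up to about 20 degrees either way. Its own -x points roughly to the robot: that is the closed position, where the tab starts; the four outlets are at 35 and 70 degrees to either side of it
- axis (a point): point on the upright turning axis of the selector, at its top face, 56 mm above the bench
- selector (a joint): turn of the selector about the upright axis, rad, 0 = closed position (arm along the distributor's own -x), positive anticlockwise seen from above, stops at -1.36 and 1.36. A sprung ball gives five click positions: -1.22, -0.61, 0, 0.61, 1.22. It takes about 2 to 5 N at the tab to push it over the ridge halfway between two positions; the last 0.15 rad or so into a position it runs by itself, and stays there when let go
- tab (a point): middle of the pushing part of the upright tab: a black plate 7 mm thick (across), 24 mm long (along the arm), standing on the selector's arm 74 mm out from the axis; its top is 95 mm above the bench, this point 88 mm, and its free height begins 53 mm above the bench. Nothing else of the distributor is higher than 61 mm
- index (a point): point on the line of the selector's arm, 105 mm out from the axis, 14 mm beyond the arm's nose tip, 49 mm above the bench: it lies right above the middle of a tag when the selector has clicked in at that tag's outlet
- tag_cross: the wanted tag: a flat dark steel plus-shaped cross, 36 x 36 mm, arms 11 mm wide, 4 mm thick, lying on the foot plate at one of the four outlets, 105 mm from the axis; origin at the centre of its underside, 8 mm above the bench
- tag_round: a tag of another outlet: flat dark steel disc, 34 mm across, 4 mm thick; origin at the centre of its underside
- tag_square: a tag of another outlet: flat dark steel square, 30 x 30 mm, 4 mm thick; origin at the centre of its underside
- tag_bar: a tag of another outlet: flat dark steel bar, 11 x 36 mm, 4 mm thick; origin at the centre of its underside
- air_button (a joint): travel of the push button, m, 0 = up, 0.006 = fully down; a spring returns it. It takes 4 N to push it fully down
- air_button_top (a point): centre of the top of the push button, 22 mm above the bench: a black button 34 mm across in a round grey housing 50 mm across and 12 mm high, fixed to the bench, to the right of the distributor; it is pressed straight down
- spark_plug: loose spark plug 78 x 18 mm lying between distributor and button; to be left alone
- feeler_gauge: loose feeler gauge 95 x 22 x 14 mm lying beyond the button; to be left alone
- ratchet: loose ratchet 194 x 30 x 16 mm lying at the near edge; to be left alone
- penlight: loose torch 113 x 20 mm lying behind the distributor; to be left alone
- tape_roll: loose roll of tape 68 mm across, 19 mm high, at the near left; to be left alone
- grease_tub: loose tub 60 mm across, 74 mm high, behind the distributor; to be left alone
Things that resemble listed ones, but are neither listed nor needed, are in the scene too. What is shaped like the part that bears air_button but green is not meant.

How it is judged (in metres and radians):
On the way, in this order (a step that is already met when the one before it is completed fails the run):
1. the selector has clicked in at the cross-shaped tag, the button still up (horizontal distance between index and tag_cross below 0.015 m and value of joint air_button below 0.002 m), for 0.3 s.
2. the button is pressed down with the selector at the cross-shaped tag (horizontal distance between index and tag_cross below 0.015 m and value of joint air_button above 0.0045 m), for 0.05 s.
At the end, for the whole second after the job is handed in: The selector rests clicked in at the cross-shaped tag (its index point within 15 mm of the tag's middle), the button has been pressed at least 4.5 mm down since then and is up again (within 2 mm) (all of step 1 and velocity of joint selector between -0.1 and 0.1 rad/s); the robot touches nothing.
It fails at once if the button is pressed while the selector is not at the cross-shaped tag (value of joint air_button above 0.003 m and horizontal distance between index and tag_cross above 0.02 m).
It fails at once if the selector is gripped or forced (over 30 N from the fingers) (contact force between the fingers and distributor above 30 N).
It fails at once if a loose thing is lifted, carried or shoved by more than 20 mm (distance of any of spark_plug, feeler_gauge, ratchet, penlight, tape_roll, grease_tub from where it was at the start of the episode above 0.02 m).
It also fails if it takes over 64 s, if anything falls off the work surface, if the arm or the gripper's body presses on something with over 40 N, if the wrist force passes 120 N, or if a joint passes its speed limit or range.

## Working session

There is one attempt and no reset: what is moved stays moved. The work goes in short steps, Python scripts to look and compute and a tool call to move; the robot and the scene stay as the last step left them, time stands still between calls to the robot, and variables do not carry over. Pictures are saved under pics/ and viewed, about 8 in all and at most 12, crops included, and the job is handed in when it is done.

Besides the shell and the picture viewer there is one more tool, called as name(argument=value, ...), one argument or row to a line, values as JSON. move_arm: Moves the arm, as the interface text tells. Its arguments: {"type":"object","properties":{"offset":{"type":"array"},"twist":{"type":"array"},"claw":{"type":"array"},"newtons":{"type":"number"}},"required":["offset","twist","claw"]}

```bash
ls; mkdir -p pics
cat > h.py <<'E'
import numpy as np, cv2
from cell import r
def save(n,f): cv2.imwrite(f'pics/{n}.png',f['pixels']); np.savez(f'pics/{n}.npz',**{k:np.array(v) for k,v in f.items()})
def load(n): return dict(np.load(f'pics/{n}.npz'))
def ray(f,uv):
    K=np.array([[f['fx'],0,f['cx']],[0,f['fy'],f['cy']],[0,0,1.]])
    p=cv2.undistortPoints(np.array(uv,float).reshape(-1,1,2),K,np.array(f['dist_coeffs'],float)).reshape(-1,2)
    d=np.c_[p[:,0],-p[:,1],-np.ones(len(p))]
    return np.array(f['eye']),d@np.array(f['orientation']).T
def onplane(f,uv,z):
    e,d=ray(f,uv); return e+d*((z-e[2])/d[:,2])[:,None]
def depthpt(f,uv):
    e,d=ray(f,uv); return np.array([e+di*f['z_map'][int(round(v)),int(round(u))] for di,(u,v) in zip(d,uv)])
E
python3 - <<'E'
from h import *
s=r.read_state(); print({k:np.round(v,3).tolist() for k,v in s.items()}, r.tcp_to_tips)
for n in('top','scene'):
    f=r.grab_frame(n); save(n,f); print(n,f['eye'],np.round(f['orientation'],3).tolist(),f['fx'],f['dist_coeffs'])
E
```

```text
pics
{'time_s': 0.0, 'joints': [64.504, 30.779, -0.254, 88.172, 0.149, 61.153, -4.08], 'qd': [0.031, -0.035, -0.01, -0.055, -0.079, 0.047, -0.068], 'tau': [-0.0, -58.342, 1.049, -25.91, 0.012, 0.01, 0.0], 'eef_pos': [0.24, -0.603, 0.241], 'eef_rot': [[-0.001, 0.37, -0.929], [0.002, -0.929, -0.37], [-1.0, -0.002, 0.0]], 'contact_force': [0.349, -0.009, -0.321], 'wrist_torque': [-0.061, -0.023, 0.019], 'opening': 0.997} 0.011
top [0.34385134 0.06165282 1.15044632] [[-0.132, 0.97, -0.206], [-0.991, -0.129, 0.028], [0.001, 0.208, 0.978]] 389.21682690356727 [-0.08487802  0.          0.          0.          0.        ]
scene [1.10634191 0.31383456 1.02434664] [[-0.502, -0.728, 0.467], [0.865, -0.432, 0.255], [0.016, 0.532, 0.847]] 430.5524965807285 [0.00176064 0.         0.         0.         0.        ]
```

View pics/top.png

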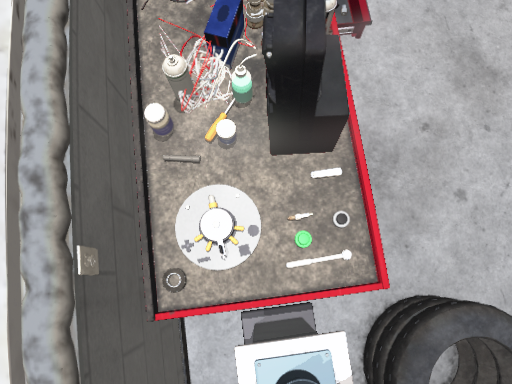

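View pics/scene.png

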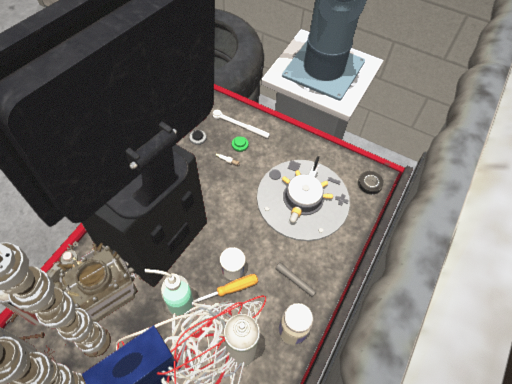

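Run:
```python
from h import *
for n,(x0,y0,x1,y1) in {'top':(160,150,370,300),'scene':(180,100,400,260)}.items():
    f=load(n); c=cv2.resize(f['pixels'][y0:y1,x0:x1],None,fx=3.6,fy=3.6,interpolation=cv2.INTER_CUBIC); cv2.imwrite(f'pics/{n}_c.png',c)
f=load('top')
print(depthpt(f,[(218,227),(187,246),(342,219),(222,250),(300,215),(326,173),(320,260),(310,120),(280,60)]).round(3))
# dark blobs on plate
g=cv2.cvtColor(f['pixels'],cv2.COLOR_BGR2GRAY); c0=np.array([218,227])
for T in (75,90,105):
    n,l,st,ce=cv2.connectedComponentsWithStats((g<T).astype(np.uint8))
    for i in range(1,n):
        if 8<st[i,4]<300 and np.hypot(*(ce[i]-c0))<41 or 8<st[i,4]<400 and np.hypot(*(ce[i]-(342,219)))<12: print(T,ce[i].round(1),st[i],onplane(f,[ce[i]],.012).round(3))
```

```text
[[ 0.488  0.159  0.054]
 [ 0.45   0.26   0.009]
 [ 0.468 -0.201  0.02 ]
 [ 0.42   0.153  0.084]
 [ 0.497 -0.081  0.014]
 [ 0.613 -0.179  0.013]
 [ 0.359 -0.119  0.01 ]
 [ 0.604 -0.067  0.485]
 [ 0.641 -0.009  0.641]]
75 [221.  249.6] [220 246   3   7  12] [[0.427 0.162 0.012]]
90 [341.9 218.2] [337 214  10  10  63] [[ 0.471 -0.203  0.012]]
90 [220.6 248.5] [219 245   4   8  21] [[0.43  0.163 0.012]]
105 [341.3 218.5] [336 214  11  10  86] [[ 0.47  -0.201  0.012]]
105 [232.4 232.3] [231 229   4   7  11] [[0.473 0.123 0.012]]
105 [225.4 239.9] [223 238   6   5  14] [[0.453 0.146 0.012]]
105 [220.6 248.7] [219 245   4   9  22] [[0.429 0.163 0.012]]
```

View pics/top_c.png

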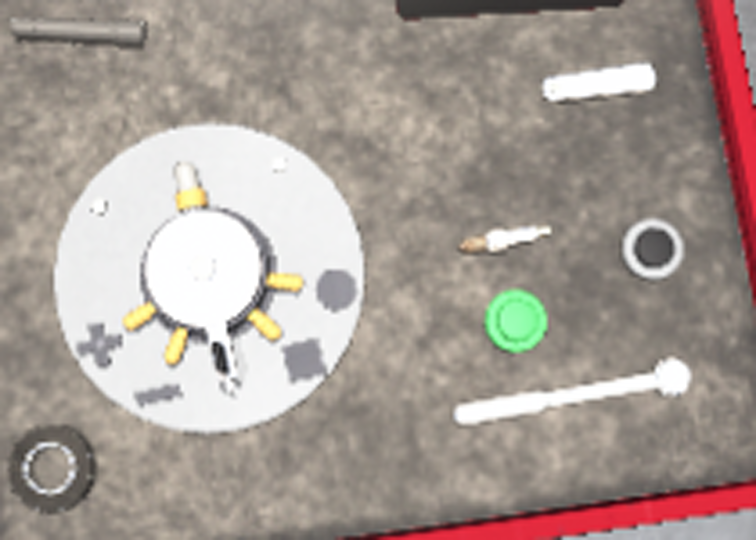

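The top crop shows the cross at crop (98,345), the leftmost outlet. The bar is at (158,394), the square at (305,360), the disc at (336,290), the tab at (220,357) and the black button at (653,248). The green button at (516,321) is the decoy. The tab has to go two clicks clockwise, to -1.22.

Run:
```python
from h import *
for n in('top','scene'):
    f=load(n); 
    P=lambda c,z: onplane(f,[c],z)[0].round(4)
    hsv=cv2.cvtColor(f['pixels'],cv2.COLOR_BGR2HSV); g=hsv[...,2]
    # plate hull: bright low-sat pixels
    m=((g>165)&(hsv[...,1]<25)).astype(np.uint8)
    k,l,st,ce=cv2.connectedComponentsWithStats(m)
    seed=(200,205) if n=='top' else (275,185)
    i=l[seed[1],seed[0]]
    if not i: print('seed',hsv[seed[1],seed[0]])
    cn=max(cv2.findContours((l==i).astype(np.uint8),0,1)[0],key=cv2.contourArea)
    hull=cv2.convexHull(cn); w=onplane(f,hull.reshape(-1,2),.008)[:,:2]
    A=np.c_[2*w,np.ones(len(w))]; s=np.linalg.lstsq(A,(w**2).sum(1),rcond=None)[0]
    R=np.sqrt(s[2]+s[0]**2+s[1]**2); res=np.hypot(*(w-s[:2]).T)-R
    print(n,'plate centre',s[:2].round(4),'R',R.round(4),'res',np.abs(res).max().round(4))
    c=s[:2]
    # tags: darker pixels in world annulus 80..128
    vv,uu=np.mgrid[0:384,0:512]; W=onplane(f,np.c_[uu.ravel(),vv.ravel()],.012)[:,:2].reshape(384,512,2)
    rr=np.hypot(*(np.moveaxis(W,2,0)-c[:,None,None]))
    mm=((g<150)&(hsv[...,1]<60)&(rr<.124)&(rr>.06)).astype(np.uint8)
    k,l,st,ce=cv2.connectedComponentsWithStats(mm)
    for i in range(1,k):
        if st[i,4]>15:
            p=P(ce[i],.012); d=p[:2]-c; print(' blob',ce[i].round(1),st[i,4],p[:2],'r',np.hypot(*d).round(3),'ang from -x (ccw)',np.degrees(np.arctan2(-d[1],-d[0])).round(1))
    # tab top: black
    mm=((g<70)&(rr<.2)&(np.hypot(*(np.moveaxis(onplane(f,np.c_[uu.ravel(),vv.ravel()],.075)[:,:2].reshape(384,512,2),2,0)-c[:,None,None]))<.1)).astype(np.uint8)
    k,l,st,ce=cv2.connectedComponentsWithStats(mm)
    for i in range(1,k):
        if st[i,4]>5: print(' black',ce[i].round(1),st[i],P(ce[i],.09),depthpt(f,[ce[i]]).round(3))
    z=f['z_map']; b=(342,218) if n=='top' else (198,137)
    win=np.zeros_like(g); cv2.circle(win,b,9,1,-1)
    mm=((g<100)&(win>0)).astype(np.uint8); k,l,st,ce=cv2.connectedComponentsWithStats(mm)
    for i in range(1,k):
        if st[i,4]>15: print(' button',ce[i].round(1),st[i],P(ce[i],.022),depthpt(f,[ce[i]]).round(3))
```

```text
top plate centre [0.4977 0.1645] R 0.128 res 0.0012
 blob [187.7 247.3] 23 [0.446  0.2577] r 0.107 ang from -x (ccw) -61.0
 blob [220.9 249.5] 24 [0.427  0.1623] r 0.071 ang from -x (ccw) 1.8
 black [221.1 249.3] [220 246   3   7   9] [0.4218 0.1547 0.09  ] [[0.422 0.154 0.093]]
 button [341.3 218.5] [336 214  11  10  86] [ 0.4692 -0.1986  0.022 ] [[ 0.469 -0.199  0.02 ]]
scene plate centre [0.4956 0.1642] R 0.1274 res 0.0009
 blob [293.5 165.7] 81 [0.4179 0.0956] r 0.104 ang from -x (ccw) 41.4
 blob [314.7 165.6] 25 [0.3864 0.148 ] r 0.11 ang from -x (ccw) 8.4
 blob [274.9 174.6] 86 [0.4721 0.0641] r 0.103 ang from -x (ccw) 76.8
 blob [333.7 180.7] 39 [0.4058 0.2161] r 0.104 ang from -x (ccw) -30.0
 blob [341.4 199.7] 66 [0.4518 0.2592] r 0.105 ang from -x (ccw) -65.2
 black [315.9 162.8] [314 157   5  13  22] [0.4318 0.1595 0.09  ] [[0.434 0.16  0.093]]
 black [289.4 201.3] [286 193  10  14  38] [0.5735 0.1524 0.09  ] [[0.54  0.142 0.031]]
 black [310.  208.2] [302 202  19  10  59] [0.5651 0.2056 0.09  ] [[0.531 0.199 0.03 ]]
 button [197.3 134.8] [193 130  10  10  82] [ 0.471  -0.1977  0.022 ] [[ 0.473 -0.196  0.025]]
```

View pics/scene_c.png

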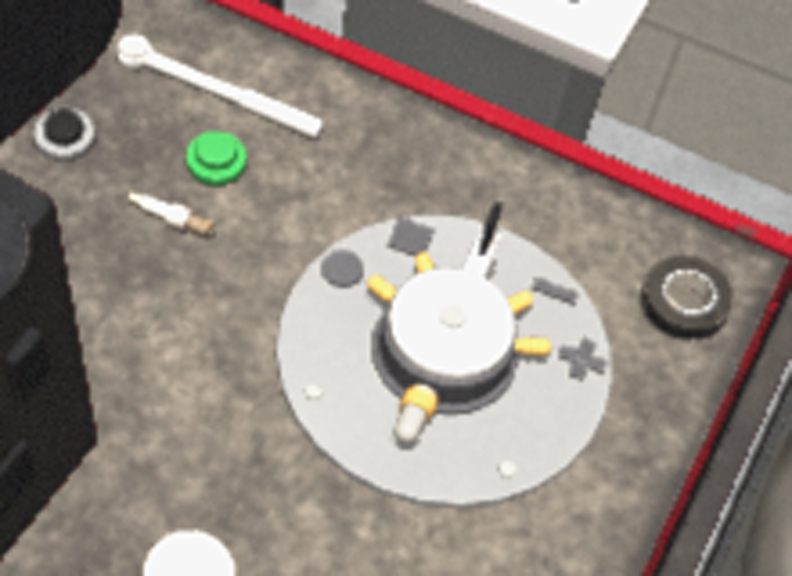

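The scene crop agrees: cross at crop (583,358), tab pointing to the robot at (490,228), black button at (66,126). From both views I get:
- **Distributor:** axis at about (0.4965, 0.1645), yaw about 5.8°.
- **Cross:** about (0.451, 0.259).
- **Button:** about (0.470, -0.198).

```bash
cat >> h.py <<'E'
C=np.array([.4965,.1645]); YAW=5.8
def ut(th):
    a=np.radians(th); u=np.array([-np.cos(a),-np.sin(a)]); return u,np.array([u[1],-u[0]])
def push(th,gap,z):   # gap: finger side to tab side; tool z = -t
    u,t=ut(th); p=C+.074*u-(.0145+gap)*t; return [*p,z],np.degrees(np.arctan2(-t[1],-t[0]))
from scipy.spatial.transform import Rotation as Ro
def rows(wps):
    s=r.read_state(); R0=np.array(s['eef_rot']); p0=np.array(s['eef_pos'])
    print('t',s['time_s'],'at',p0.round(4),'zang',np.degrees(np.arctan2(R0[1,2],R0[0,2])).round(1),'F',np.round(s['contact_force'],2),'j',np.round(s['joints'],0))
    for p,a in wps:
        z=np.array([np.cos(np.radians(a)),np.sin(np.radians(a)),0]); x=np.array([0,0,-1.]); R=np.c_[x,np.cross(z,x),z]
        print(np.round(p,3),round(a,1),(R0.T@(np.array(p)-p0)/.025).round(2).tolist(),(Ro.from_matrix(R0.T@R).as_rotvec(degrees=True)/5).round(2).tolist())
E
python3 -c "
from h import *
print(push(YAW,.025,.079))
rows([([.42,-.25,.241],-115.7),([.427,.117,.241],-84.2)])"
```

```text
([np.float64(0.426870551285396), np.float64(0.11772404600972484), 0.079], np.float64(-84.2))
t 0.1 at [ 0.2402 -0.6034  0.2415] zang -158.3 F [-0.27  0.47 -0.02] j [65. 31. -0. 88.  0. 61. -4.]
[ 0.42  -0.25   0.241] -115.7 [0.03, -10.47, -11.91] [-8.52, -0.01, 0.02]
[0.427 0.117 0.241] -84.2 [0.05, -24.01, -17.6] [-14.82, -0.01, 0.02]
```

move_arm(
  offset=[
    [0, -1, -1.1],
    [0, -2, -2.3],
    [0, -3, -3.4],
    [0, -4, -4.5],
    [0, -5, -5.7],
    [0, -6, -6.8],
    [0, -7, -8],
    [0, -8, -9.1],
  ],
  twist=[
    [-0.8, 0, 0],
    [-1.6, 0, 0],
    [-2.4, 0, 0],
    [-3.2, 0, 0],
    [-4, 0, 0],
    [-4.8, 0, 0],
    [-5.6, 0, 0],
    [-6.4, 0, 0],
  ],
  claw=[255, 255, 255, 255, 255, 255, 255, 255],
)

```text
time_s: 0.77
eef_pos: [0.3783, -0.3319, 0.2422]
eef_rot: [[-0.0, 0.808, -0.589], [0.0, -0.589, -0.808], [-1.0, -0.0, -0.0]]
contact_force: [0.3, 0.8, 0.1]
opening: 0.0
```

```bash
python3 -c "
from h import *
rows([([.42,-.25,.241],-115.7),([.427,.117,.241],-84.2)])"
```

```text
t 0.7667 at [ 0.3783 -0.3319  0.2422] zang -126.1 F [0.27 0.82 0.13] j [ 47.  17. -13. 109.   5.  54.  -4.]
[ 0.42  -0.25   0.241] -115.7 [0.05, -0.58, -3.63] [-2.08, -0.0, 0.0]
[0.427 0.117 0.241] -84.2 [0.05, -9.0, -15.66] [-8.38, -0.0, 0.0]
```

move_arm(
  offset=[
    [0, -0.2, -1.2],
    [0, -0.4, -2.4],
    [0, -0.6, -3.6],
    [0, -1.4, -4.8],
    [0, -2.2, -5.9],
    [0, -3, -7],
    [0, -3.8, -8.2],
    [0, -4.6, -9.3],
  ],
  twist=[
    [-0.7, 0, 0],
    [-1.4, 0, 0],
    [-2.1, 0, 0],
    [-2.8, 0, 0],
    [-3.5, 0, 0],
    [-4.2, 0, 0],
    [-4.9, 0, 0],
    [-5.6, 0, 0],
  ],
  claw=[255, 255, 255, 255, 255, 255, 255, 255],
)

```text
time_s: 1.43
eef_pos: [0.4223, -0.0767, 0.2422]
eef_rot: [[-0.0, 0.99, -0.141], [-0.0, -0.141, -0.99], [-1.0, -0.0, 0.0]]
contact_force: [1.5, -0.5, 0.6]
opening: 0.003
```

```bash
python3 -c "
from h import *
rows([([.427,.117,.241],-84.2),([.427,.117,.12],-84.2)])"
```

```text
t 1.4333 at [ 0.4223 -0.0767  0.2422] zang -98.1 F [ 1.51 -0.49  0.56] j [ 29.  11. -27. 118.   6.  52. -10.]
[0.427 0.117 0.241] -84.2 [0.05, -0.91, -7.7] [-2.78, 0.0, 0.0]
[0.427 0.117 0.12 ] -84.2 [4.89, -0.91, -7.7] [-2.78, 0.0, 0.0]
```

move_arm(
  offset=[
    [0, -0.2, -1.2],
    [0, -0.4, -2.4],
    [0, -0.5, -3.6],
    [0, -0.7, -4.8],
    [0, -0.8, -6],
    [0, -0.9, -7.1],
    [0, -0.9, -7.6],
    [0, -0.9, -7.6],
  ],
  twist=[
    [-0.4, 0, 0],
    [-0.8, 0, 0],
    [-1.2, 0, 0],
    [-1.6, 0, 0],
    [-2, 0, 0],
    [-2.4, 0, 0],
    [-2.8, 0, 0],
    [-2.8, 0, 0],
  ],
  claw=[255, 255, 255, 255, 255, 255, 255, 255],
)

```text
time_s: 2.1
eef_pos: [0.4278, 0.1157, 0.2424]
eef_rot: [[0.0, 0.994, 0.106], [0.002, 0.106, -0.994], [-1.0, 0.0, -0.002]]
contact_force: [0.1, 0.9, -0.5]
opening: 0.001
```

```bash
python3 -c "
from h import *
rows([([.427,.117,.12],-84.2),([.427,.117,.079],-84.2)])
f=r.grab_frame('wrist'); save('w1',f); print(f['eye'],np.round(f['orientation'],2).tolist())"
```

```text
t 2.1 at [0.4278 0.1157 0.2424] zang -83.9 F [ 0.12  0.89 -0.45] j [ 12.  14. -37. 116.  10.  53. -25.]
[0.427 0.117 0.12 ] -84.2 [4.89, -0.03, -0.05] [0.06, -0.02, -0.0]
[0.427 0.117 0.079] -84.2 [6.53, -0.03, -0.05] [0.06, -0.02, -0.0]
[0.42149647 0.18103066 0.37362499] [[0.99, -0.1, -0.03], [0.1, 0.96, 0.26], [0.0, -0.26, 0.97]]
```

View pics/w1.png

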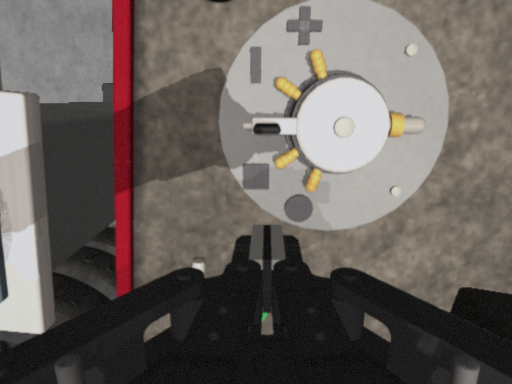

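The wrist view shows the shut fingers lined up with the tab (tab top at (266,128)), the axis pin at (344,127) and the cross at (304,25).

```bash
python3 -c "
from h import *
f=load('w1')
print(onplane(f,[(344,127)],.058).round(4),onplane(f,[(266,128)],.095).round(4),onplane(f,[(304,25)],.012).round(4),onplane(f,[(298,208)],.012).round(4))"
```

```text
[[0.4982 0.1631 0.058 ]] [[0.4237 0.1575 0.095 ]] [[0.452  0.2575 0.012 ]] [[0.4713 0.0623 0.012 ]]
```

move_arm(
  offset=[
    [1.2, 0, 0],
    [2.4, 0, 0],
    [3.6, 0, 0],
    [4.8, 0, 0],
    [5.8, 0, 0],
    [6.4, 0, 0],
    [6.5, 0, 0],
    [6.5, 0, 0],
  ],
  twist=[
    [0, 0, 0],
    [0, 0, 0],
    [0, 0, 0],
    [0, 0, 0],
    [0, 0, 0],
    [0, 0, 0],
    [0, 0, 0],
    [0, 0, 0],
  ],
  claw=[255, 255, 255, 255, 255, 255, 255, 255],
)

```text
time_s: 2.82
eef_pos: [0.4273, 0.111, 0.0791]
eef_rot: [[-0.002, 0.995, 0.097], [-0.002, 0.097, -0.995], [-1.0, -0.002, 0.001]]
contact_force: [0.6, 0.1, 0.1]
opening: -0.001
```

```bash
python3 -c "
from h import *
rows([push(YAW,.0,.079)]+[push(YAW-5*i,0,.079) for i in range(1,7)])"
```

```text
t 2.8167 at [0.4273 0.111  0.0791] zang -84.4 F [0.56 0.05 0.08] j [  3.  30. -28. 123.  26.  32. -39.]
[0.424 0.143 0.079] -84.2 [0.0, 0.01, -1.27] [-0.04, 0.02, 0.03]
[0.423 0.149 0.079] -89.2 [0.0, -0.03, -1.53] [0.96, 0.02, 0.03]
[0.422 0.155 0.079] -94.2 [0.0, -0.05, -1.79] [1.96, 0.02, 0.03]
[0.421 0.162 0.079] -99.2 [0.0, -0.05, -2.06] [2.96, 0.02, 0.03]
[0.421 0.169 0.079] -104.2 [0.0, -0.02, -2.32] [3.96, 0.02, 0.02]
[0.422 0.175 0.079] -109.2 [0.0, 0.03, -2.57] [4.96, 0.02, 0.02]
[0.423 0.182 0.079] -114.2 [-0.0, 0.11, -2.83] [5.96, 0.02, 0.02]
```

move_arm(
  offset=[
    [0, 0, -0.6],
    [0, 0, -1.1],
    [0, 0, -1.3],
    [0, 0, -1.5],
    [0, 0, -1.65],
    [0, 0, -1.8],
    [0, 0, -1.95],
    [0, 0, -2.05],
  ],
  twist=[
    [0, 0, 0],
    [0, 0, 0],
    [0.1, 0, 0],
    [0.9, 0, 0],
    [1.4, 0, 0],
    [2, 0, 0],
    [2.5, 0, 0],
    [3, 0, 0],
  ],
  claw=[255, 255, 255, 255, 255, 255, 255, 255],
)

```text
time_s: 3.48
eef_pos: [0.4233, 0.163, 0.0807]
eef_rot: [[0.001, 0.986, -0.165], [-0.001, -0.165, -0.986], [-1.0, 0.001, 0.0]]
contact_force: [-1.2, -0.8, -0.7]
opening: -0.002
```

```bash
python3 -c "
from h import *
rows([push(YAW-5*i,0,.079) for i in range(3,11)])"
```

```text
t 3.4833 at [0.4233 0.163  0.0807] zang -99.5 F [-1.17 -0.81 -0.66] j [ -7.  30. -24. 122.  23.  32. -57.]
[0.421 0.162 0.079] -99.2 [0.07, -0.08, 0.05] [-0.06, 0.0, -0.01]
[0.421 0.169 0.079] -104.2 [0.07, -0.12, -0.21] [0.94, 0.0, -0.01]
[0.422 0.175 0.079] -109.2 [0.07, -0.14, -0.47] [1.94, 0.0, -0.01]
[0.423 0.182 0.079] -114.2 [0.07, -0.13, -0.73] [2.94, 0.0, -0.01]
[0.425 0.188 0.079] -119.2 [0.07, -0.1, -0.99] [3.94, 0.0, -0.01]
[0.427 0.194 0.079] -124.2 [0.07, -0.05, -1.25] [4.94, 0.0, -0.01]
[0.43  0.2   0.079] -129.2 [0.07, 0.02, -1.51] [5.94, 0.0, -0.01]
[0.433 0.206 0.079] -134.2 [0.07, 0.11, -1.75] [6.94, 0.0, -0.01]
```

move_arm(
  offset=[
    [0, -0.1, -0.13],
    [0, -0.1, -0.27],
    [0, -0.1, -0.45],
    [0, -0.1, -0.62],
    [0, -0.1, -0.8],
    [0, -0.1, -0.97],
    [0, -0.1, -1.12],
    [0, -0.05, -1.25],
  ],
  twist=[
    [0.6, 0, 0],
    [1.2, 0, 0],
    [1.9, 0, 0],
    [2.5, 0, 0],
    [3.2, 0, 0],
    [3.9, 0, 0],
    [4.5, 0, 0],
    [5, 0, 0],
  ],
  claw=[255, 255, 255, 255, 255, 255, 255, 255],
)

```text
time_s: 4.15
eef_pos: [0.4266, 0.1931, 0.0807]
eef_rot: [[-0.0, 0.824, -0.567], [-0.002, -0.567, -0.824], [-1.0, 0.001, 0.002]]
contact_force: [-1.7, -2.1, 2.0]
opening: -0.001
```

```bash
python3 -c "
from h import *
rows([push(YAW-5*i,0,.079) for i in range(8,14)])
f=r.grab_frame('wrist'); save('w2',f)"
```

```text
t 4.15 at [0.4266 0.1931 0.0807] zang -124.6 F [-1.71 -2.06  1.99] j [-15.  30. -18. 120.  17.  32. -80.]
[0.427 0.194 0.079] -124.2 [0.07, -0.0, -0.04] [-0.07, 0.02, -0.01]
[0.43  0.2   0.079] -129.2 [0.07, -0.04, -0.3] [0.93, 0.02, -0.01]
[0.433 0.206 0.079] -134.2 [0.07, -0.06, -0.57] [1.93, 0.02, -0.01]
[0.437 0.211 0.079] -139.2 [0.06, -0.06, -0.83] [2.93, 0.02, -0.01]
[0.441 0.216 0.079] -144.2 [0.06, -0.03, -1.09] [3.93, 0.02, -0.01]
[0.446 0.221 0.079] -149.2 [0.06, 0.02, -1.35] [4.93, 0.02, -0.01]
```

View pics/w2.png

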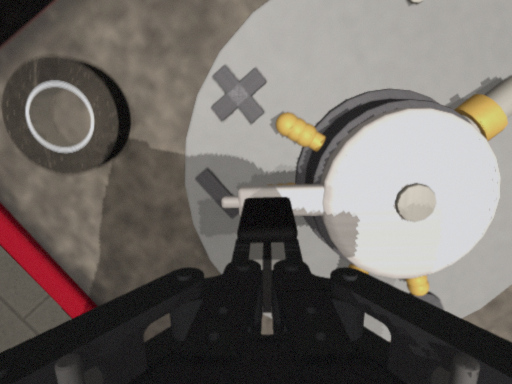

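The wrist view shows the fingers behind the tab. The arm's nose at (230,203) has just passed the bar at (215,190), and the cross is ahead at (238,93). I'll carry on along the arc.

move_arm(
  offset=[
    [0, -0.02, -0.17],
    [0, -0.04, -0.33],
    [0, -0.05, -0.5],
    [0, -0.06, -0.67],
    [0, -0.05, -0.84],
    [0, -0.04, -1.0],
    [0, 0, -1.18],
    [0, 0.02, -1.35],
  ],
  twist=[
    [0.6, 0, 0],
    [1.2, 0, 0],
    [1.9, 0, 0],
    [2.5, 0, 0],
    [3.1, 0, 0],
    [3.7, 0, 0],
    [4.3, 0, 0],
    [4.9, 0, 0],
  ],
  claw=[255, 255, 255, 255, 255, 255, 255, 255],
)

```text
time_s: 4.87
eef_pos: [0.447, 0.2223, 0.0808]
eef_rot: [[0.001, 0.516, -0.857], [0.001, -0.857, -0.516], [-1.0, -0.0, -0.002]]
contact_force: [-0.4, 0.1, -1.1]
opening: -0.003
```

```bash
python3 -c "
from h import *
rows([push(YAW-5*i,0,.079) for i in range(13,15)])
f=r.grab_frame('wrist'); save('w3',f)"
```

```text
t 4.8667 at [0.447  0.2223 0.0808] zang -148.9 F [-0.38  0.12 -1.11] j [ -22.   31.  -12.  116.   11.   33. -100.]
[0.446 0.221 0.079] -149.2 [0.07, 0.04, 0.06] [0.05, -0.02, 0.0]
[0.451 0.225 0.079] -154.2 [0.07, 0.0, -0.2] [1.05, -0.02, 0.0]
```

View pics/w3.png

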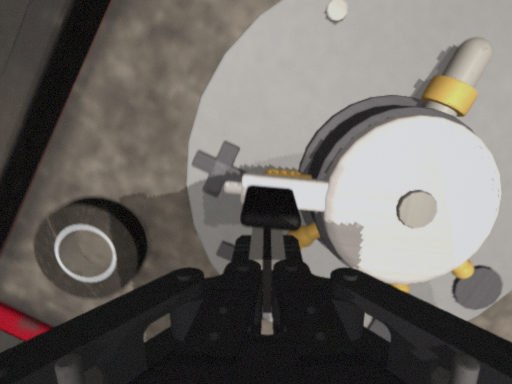

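The nose at (232,187) now sits beside the cross at (217,168). I'll back the fingers off, lift, and check the selector.

move_arm(
  offset=[
    [0, 0, 0.5],
    [0, 0, 1.2],
    [-0.8, 0, 1.6],
    [-1.8, 0, 1.6],
    [-3, 0, 1.6],
    [-4.2, 0, 1.6],
    [-5, 0, 1.6],
    [-5, 0, 1.6],
  ],
  twist=[
    [0, 0, 0],
    [0, 0, 0],
    [0, 0, 0],
    [0, 0, 0],
    [0, 0, 0],
    [0, 0, 0],
    [0, 0, 0],
    [0, 0, 0],
  ],
  claw=[255, 255, 255, 255, 255, 255, 255, 255],
)

```text
time_s: 5.58
eef_pos: [0.4144, 0.2026, 0.2095]
eef_rot: [[0.008, 0.519, -0.855], [0.004, -0.855, -0.519], [-1.0, 0.001, -0.009]]
contact_force: [0.4, 0.8, -0.9]
opening: -0.001
```

```bash
python3 -c "
from h import *
rows([([.44,0,.2],-110),([.47,-.198,.15],-110)])
f=r.grab_frame('wrist'); save('w4',f)"
```

```text
t 5.5833 at [0.4144 0.2026 0.2095] zang -148.7 F [ 0.42  0.81 -0.88] j [-18.  16. -15. 117.   6.  47. -96.]
[0.44 0.   0.2 ] -110 [0.36, 7.46, 3.33] [-7.75, -0.09, -0.04]
[ 0.47  -0.198  0.15 ] -110 [2.34, 14.85, 6.43] [-7.75, -0.09, -0.04]
```

View pics/w4.png

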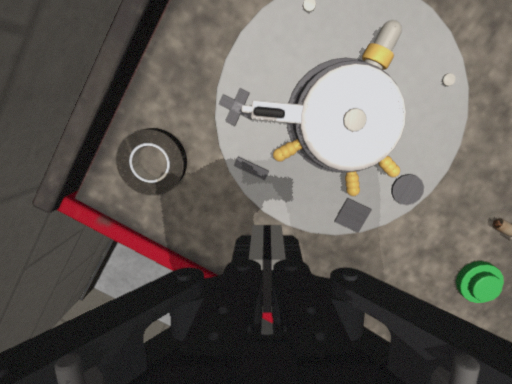

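The nose at (245,109) points at the cross (236,106), and the tab is at (268,112). I'll check the angle in numbers.

```bash
python3 -c "
from h import *
f=load('w4')
a=onplane(f,[(355,120)],.058)[0];t=onplane(f,[(268,112)],.095)[0];c=onplane(f,[(236,106)],.012)[0]
ang=lambda p,q:np.degrees(np.arctan2(-(p-q)[1],-(p-q)[0]))
print(a,t,c,ang(t,a),ang(c,a)); u=(t-a)[:2];u/=np.hypot(*u);print('index-cross',a[:2]+.105*u-c[:2])"
```

```text
[0.49739496 0.16337273 0.058     ] [0.46534544 0.23118602 0.095     ] [0.45219907 0.25937643 0.012     ] -64.70392309927827 -64.79023843506235
index-cross [ 0.00032982 -0.00107196]
```

The selector has clicked in: it sits at -64.7° against -64.8° for the cross, so the index is about 1 mm off. On to the button.

move_arm(
  offset=[
    [0, 1.1, 0.5],
    [0, 2.2, 1],
    [0, 3.4, 1.5],
    [0, 4.6, 2],
    [0, 5.8, 2.5],
    [0, 7, 3],
    [0.1, 8.2, 3.5],
    [0.1, 9.4, 4],
  ],
  twist=[
    [-0.6, 0, 0],
    [-1.3, 0, 0],
    [-2, 0, 0],
    [-2.7, 0, 0],
    [-3.4, 0, 0],
    [-4.1, 0, 0],
    [-4.8, 0, 0],
    [-5.5, 0, 0],
  ],
  claw=[255, 255, 255, 255, 255, 255, 255, 255],
)

```text
time_s: 6.3
eef_pos: [0.447, -0.0531, 0.2013]
eef_rot: [[-0.002, 0.857, -0.516], [-0.0, -0.516, -0.857], [-1.0, -0.001, 0.001]]
contact_force: [0.9, 1.8, -0.1]
opening: -0.003
```

```bash
python3 -c "
from h import *
rows([([.47,-.198,.2],-110)])"
```

```text
t 6.3 at [ 0.447  -0.0531  0.2013] zang -121.1 F [ 0.95  1.76 -0.05] j [ 11.  15. -11. 119.   4.  46. -34.]
[ 0.47  -0.198  0.2  ] -110 [0.05, 3.78, 4.49] [-2.21, 0.01, 0.02]
```

move_arm(
  offset=[
    [0, 0.7, 0.8],
    [0, 1.4, 1.7],
    [0, 2.1, 2.5],
    [0, 2.8, 3.4],
    [0, 3.4, 4.1],
    [0, 3.8, 4.5],
    [0, 3.8, 4.5],
    [0, 3.8, 4.5],
  ],
  twist=[
    [-0.4, 0, 0],
    [-0.8, 0, 0],
    [-1.2, 0, 0],
    [-1.6, 0, 0],
    [-2, 0, 0],
    [-2.2, 0, 0],
    [-2.2, 0, 0],
    [-2.2, 0, 0],
  ],
  claw=[255, 255, 255, 255, 255, 255, 255, 255],
)

```text
time_s: 6.97
eef_pos: [0.4699, -0.1969, 0.2014]
eef_rot: [[-0.002, 0.937, -0.348], [0.001, -0.348, -0.937], [-1.0, -0.002, -0.0]]
contact_force: [-1.4, 0.8, -0.5]
opening: 0.001
```

```bash
python3 -c "
from h import *
f=r.grab_frame('wrist'); save('w5',f)
g=cv2.cvtColor(f['pixels'],cv2.COLOR_BGR2GRAY)
rows([([.47,-.198,.05],-110)])"
```

```text
t 7.0167 at [ 0.47   -0.1958  0.2015] zang -110.3 F [ 0.24  0.9  -0.2 ] j [ 25.  21.  -9. 111.   4.  49.  -6.]
[ 0.47  -0.198  0.05 ] -110 [6.06, 0.04, 0.08] [-0.06, -0.01, 0.02]
```

View pics/w5.png

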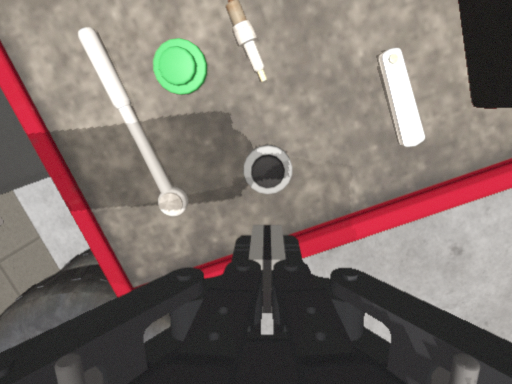

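The wrist view shows the black button centred at (268,169), with the neighbours clear of the fingers.

```bash
python3 -c "
from h import *
f=load('w5'); print(onplane(f,[(268,169)],.022).round(4), onplane(f,[(268,169)],.012).round(4))"
```

```text
[[ 0.4718 -0.1976  0.022 ]] [[ 0.4711 -0.1996  0.012 ]]
```

move_arm(
  offset=[
    [1.2, 0, 0.1],
    [2.4, 0, 0.1],
    [3.6, 0, 0.1],
    [4.8, 0, 0.1],
    [5.5, 0, 0.1],
    [6, 0, 0.1],
    [6, 0, 0.1],
    [6, 0, 0.1],
  ],
  twist=[
    [0, 0, 0],
    [0, 0, 0],
    [0, 0, 0],
    [0, 0, 0],
    [0, 0, 0],
    [0, 0, 0],
    [0, 0, 0],
    [0, 0, 0],
  ],
  claw=[255, 255, 255, 255, 255, 255, 255, 255],
)

```text
time_s: 7.68
eef_pos: [0.4694, -0.1975, 0.052]
eef_rot: [[-0.002, 0.939, -0.345], [0.001, -0.345, -0.939], [-1.0, -0.002, -0.001]]
contact_force: [0.5, 0.4, 0.5]
opening: 0.0
```

```bash
python3 -c "
from h import *
rows([([.47,-.198,.033],-110),([.47,-.198,.026],-110)])"
```

```text
t 7.6833 at [ 0.4694 -0.1975  0.052 ] zang -110.2 F [0.49 0.38 0.46] j [ 23.  35.  -7. 115.   8.  30.  -9.]
[ 0.47  -0.198  0.033] -110 [0.76, 0.03, 0.01] [-0.04, -0.01, 0.02]
[ 0.47  -0.198  0.026] -110 [1.04, 0.03, 0.01] [-0.04, -0.01, 0.02]
```

move_arm(
  offset=[
    [0.4, 0, 0],
    [0.7, 0, 0],
    [0.8, 0, 0],
    [0.9, 0, 0],
    [0.95, 0, 0],
    [1.0, 0, 0],
    [1.03, 0, 0],
    [1.03, 0, 0],
  ],
  twist=[
    [0, 0, 0],
    [0, 0, 0],
    [0, 0, 0],
    [0, 0, 0],
    [0, 0, 0],
    [0, 0, 0],
    [0, 0, 0],
    [0, 0, 0],
  ],
  claw=[255, 255, 255, 255, 255, 255, 255, 255],
)

```text
time_s: 8.35
eef_pos: [0.47, -0.1987, 0.0271]
eef_rot: [[0.0, 0.938, -0.347], [0.0, -0.347, -0.938], [-1.0, -0.0, -0.0]]
contact_force: [-2.2, 2.6, 6.9]
opening: 0.002
```

move_arm(
  offset=[
    [0.06, 0, 0],
    [0.06, 0, 0],
    [0.06, 0, 0],
  ],
  twist=[
    [0, 0, 0],
    [0, 0, 0],
    [0, 0, 0],
  ],
  claw=[255, 255, 255],
)

```text
time_s: 8.6
eef_pos: [0.47, -0.1987, 0.0267]
eef_rot: [[0.0, 0.938, -0.347], [-0.0, -0.347, -0.938], [-1.0, 0.0, 0.0]]
contact_force: [-5.0, 4.0, 23.9]
opening: 0.001
```

The force jumped to 24 N at z 0.0267, so the button is at its bottom stop. Lifting off.

move_arm(
  offset=[
    [-0.4, 0, 0],
    [-1, 0, 0],
    [-2, 0, 0],
    [-3.2, 0, 0],
    [-4.4, 0, 0],
    [-5.6, 0, 0],
    [-6, 0, 0],
    [-6, 0, 0],
  ],
  twist=[
    [0, 0, 0],
    [0, 0, 0],
    [0, 0, 0],
    [0, 0, 0],
    [0, 0, 0],
    [0, 0, 0],
    [0, 0, 0],
    [0, 0, 0],
  ],
  claw=[255, 255, 255, 255, 255, 255, 255, 255],
)

```text
time_s: 9.27
eef_pos: [0.4717, -0.1999, 0.1779]
eef_rot: [[0.005, 0.938, -0.347], [-0.002, -0.347, -0.938], [-1.0, 0.006, 0.0]]
contact_force: [0.4, -0.1, -0.2]
opening: -0.0
```

```bash
python3 -c "
from h import *
rows([])
f=r.grab_frame('scene'); save('s2',f)
cv2.imwrite('pics/s2_c.png',cv2.resize(f['pixels'][100:260,180:400],None,fx=3.6,fy=3.6,interpolation=2))
w=r.grab_frame('wrist'); save('w6',w); g=w['z_map']; 
e,d=ray(w,[(u,v) for v in range(384) for u in range(512)]); P=(e+d*w['z_map'].reshape(-1,1))
m=(np.hypot(*(P[:,:2]-[.4705,-.198]).T)<.012)&(P[:,2]<.05); print('button top z',np.median(P[m,2]),m.sum())"
```

```text
t 9.2667 at [ 0.4717 -0.1999  0.1779] zang -110.3 F [ 0.4  -0.06 -0.22] j [ 25.  23.  -9. 112.   5.  45.  -7.]
button top z 0.02171816291052303 545
```

View pics/s2_c.png

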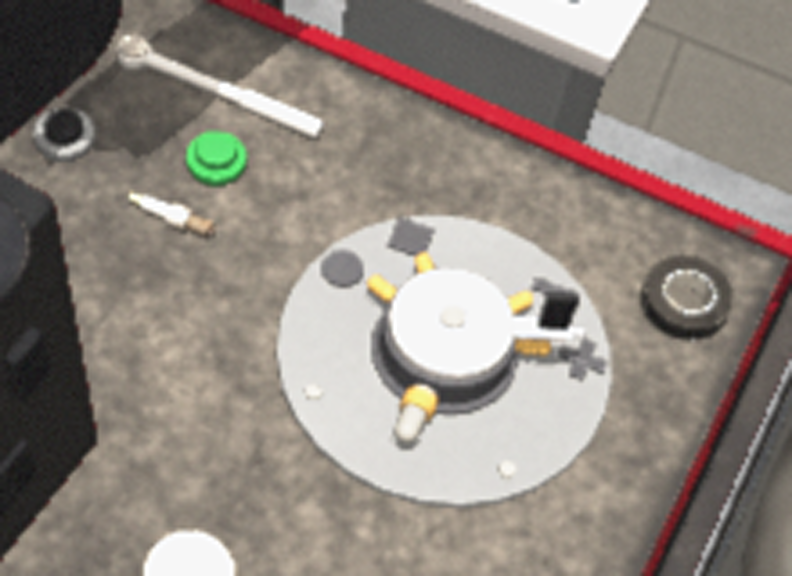

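The final scene crop shows the tab at (558,308) with the nose pointing at the cross (583,358). The button at (66,126) is up, with its top measured at z 0.0217, and the loose things in view lie where they were.

```bash
python3 -c "
from cell import r
print(r.sign_off())"
```

```text
the job is handed in; nothing more can be done
None
```

I pushed the selector tab clockwise two clicks to the cross-tagged outlet using the shut fingertips. After that I pressed the black push button to its stop and let it come up, then handed the job in. The robot's clock read about 9.3 s, and no verdict was reported.

- **Selector:** with the fingers backed off and before the button was touched, it measured -64.7° against -64.8° for the cross, so the index was about 1 mm from the tag's middle. The closing picture still shows the nose at the cross.
- **Push force:** readings while pushing the tab stayed at or below about 3.5 N, sampled only at the end of each move.
- **Button:** the fingertips reached about 16 mm above the bench, which is full travel, with about 24 N against the stop. Afterwards its top measured 21.7 mm, so it is up again.
- **End state:** the arm was raised and touching nothing. The loose things visible in the closing crop had not visibly moved. The penlight, feeler gauge and most of the tub lie outside that crop, but the arm never went near them.

No check failed or disagreed with another.

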